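# Open the child-resistant solvent bottle on the polishing rack

### The arm

A 6-joint arm with a two-finger parallel gripper is mounted at the origin on the work surface. World frame = base frame: x ahead of the robot, y to its left, z up, the work surface at z = 0. Lengths are in m, angles in rad, forces in N, time in s.
With the tool pointing down it reaches from about 0.275 to 0.725 m from the base axis. Payload 5.6 kg.
Tool frame: the origin (TCP) lies midway between the tips of the shut fingers; the grasp point (between the pads) lies behind it (arm.grip_depth is the z of the grasp point in the tool frame, in m); z points along the fingers, y is the line along which they close (so a half turn about z gives the same grasp; the last joint's range is limited). The gripper opens to 85 mm and grips with 20 to 120 N. Pads are 22 mm wide; open, the fingers measure 114 mm over their backs; the gripper's body (76 mm by 85 mm) begins 54 mm behind the grasp point. The pads swing forward as they close: fully open they stand 13 mm farther back than shut.
Start: joints at [1.524, 0.255, 0.108, 0, -1.424, -0.285], TCP at [0.179, 0.52, 0.231] pointing down, gripper open.
Joint ranges: [-2.95, 2.95], [-1.21, 1.97], [-1.09, 1.5], [-2.87, 1.71], [-2.94, -0.07], [-3.05, 3.05]. Speed limits (rad/s): [2.57, 2.57, 3.14, 3.14, 3.14, 3.14].

### API

Orientations are given as a unit quaternion [x, y, z, w].
In Python, from station import arm, eoat, planner, vision, close_job, finder gives the robot as it stands. Calls block until the motion is done:
- arm.reach(position, orientation): joint-space move of the TCP to a pose.
- arm.move_l(position, rate=0.15, rotation=None): straight line of the TCP; rotation=None keeps the orientation; rate is the mean speed in m/s.
- arm.set_joints(angles): joint-space move.
- eoat.gripper_to(opening, strength=None): finger opening in m; strength is the grip in N (None keeps the last); returns when the fingers have stopped.
- arm.sleep(seconds).
- planner.solve_ik(position, orientation): joint angles nearest the present ones, or None.
- arm.observe(): the state.
- vision.capture(name): name is "scene" or "top" or "wrist"; returns a dict with "frame" (400x640x3 uint8, blue, green, red), "intrinsics" (3x3 intrinsics, pixels), "xyz" and "attitude" of the camera in the world. Camera axes: x right, y down, z forward; pixel columns grow to the right and rows downward; lengths in m; the calibration is good to about 2 mm. A picture is of the moment at which its call begins. There is no depth.
A pose or a line that the arm cannot do raises arm.IKError and nothing moves.
- close_job(): hands the job in; it is judged then, once.
Trained networks look in a picture, given as the dict that the camera call returned (one of the last four; its "shot" number tells which), for a name from the list of things; names that differ only in an ending like _2 or _b are one class to them, and where a whole thing is asked for, a point or a joint stands for the part that bears it (a point fixed in the world has none). Each returns a list of dicts, best first, with "score" (0 to 1); they miss things now and then, are a little off and sometimes report something else, mostly with a low value. They report only what shows in the picture. A call takes as long as a camera call. They do not tell look-alikes from the thing itself.
- finder.search_frame(picture, query): "uv" ([column, row] in pixels, amid what is visible of it).
- finder.tip_of(picture, query): "uv" ([column, row] in pixels: a listed point, or the origin of a listed thing).
The state is a dict: "t": time; "joint_pos": joint angles; "joint_vel": joint speeds; "effort": joint torques, N m; "position": TCP position; "tcp_rot": TCP orientation; "force": force on the tool from outside, world axes, zero at the start; "ft_torque": the same for the moment, N m; "gripper_width": finger opening in m; "grasp_force": force on a finger pad.
Only numpy, scipy, OpenCV 4.12 (cv2) and the standard library are available. Lean on these libraries where they do the work, as an engineer would, in place of code of your own. Each camera call takes 0.05 s, during which the arm holds its last target. There are 200 camera calls.

### The job

Open the squat oblong bottle of leather stripper that stands in its bay on the top tier: push its child-resistant cap straight down firmly, but with less than 28 N of push or wrench, as more would crack the thin bottle, and keep it down while turning it a quarter turn anticlockwise (seen from above) until it comes free. Then lift the cap off and set it down, not drop it, top up on the open floor of the same tier. Leave the bottle upright in its bay, and leave the flat tin, the scraper and the applicator alone.

Things in the scene. Friction and masses are not known exactly. Their poses are not given: they have to be found in the camera images.
- rack: Three stacking tiers of plain grey plastic, fixed on the table: trays 240 mm (x) by 380 mm (y), floors 10, 90 and 170 mm above the table, 18 mm high lips 3 mm thick, corner posts. Origin under the stack's centre at table height, z up. Brushes lie on the bottom tier. On the top tier a bay for the bottle, fenced by ribs 28 mm high, is centred at x = 0, y = +115 mm, 62 by 94 mm inside.
- tier_floor (a point): Centre of the top tier's floor, on its upper face (170 mm above the rack's origin); axes as the rack's. The floor from x = -110 to +110 mm and y = -45 to +65 mm is open. The tin and the scraper lie beyond it at y below -45 mm; which of them is at +x varies.
- bottle: Squat oblong plastic bottle, 58 (x) by 90 (y) mm, body 60 mm high, 0.2 to 0.45 kg. Origin at the centre of its underside, z up. Loose in its bay with about 2 mm of play each side; the bay keeps it from turning. Pushed, the bay's thin floor gives 0.5 to 9 mm, differently each time, before it beds solid. The bottle cracks if the cap pushes or wrenches on it with more than 28 N.
- bottle_mouth (a point): Centre of the mouth at the top of the neck, 82 mm above the bottle's underside. The neck is 29 mm wide, 39 mm over its two ledges. Under each ledge is a pocket for a lug of the cap, with a tooth on its anticlockwise side and a stop on its clockwise side.
- cap: Round knurled flat-topped cap, 48 mm in diameter, 27 mm high, 40 g. Origin at the centre of its lower rim, z up. Locked on, it sits 68 mm above the bottle's underside with its x axis along the bottle's. Two lugs inside the skirt, on its x axis, are held up behind the neck's teeth by a spring in the cap, so it can be neither turned nor pulled off until it is pushed down.
- cap_top (a point): Centre of the cap's top face, 27 mm above its lower rim. Pushing the cap about 3.2 mm down onto the neck, against a spring (7 N at first, some 14 N there, then solid), frees the lugs; held down, it turns anticlockwise and passes the teeth at about 45 degrees. It lifts off between 50 and 130 degrees from locked. Let up too early, the lugs catch under the teeth.
- tin: Closed flat round tin, 83 mm in diameter, 25 mm high, on the top tier; origin at the centre of its underside. To be left alone.
- scraper: Flat plastic scraper, 125 mm long, 42 mm wide at the blade, 8 mm thick, lying along the rack's y on the top tier; origin at its underside in the middle. To be left alone.
- applicator: Small silicone applicator, 122 mm long, 14 mm thick, lying on the middle tier; origin at its underside near the middle. To be left alone.
There are look-alikes about, which are no part of the job. Of the things like the cap, leave any that is pink; of the rest the smaller one is meant.

How it is judged:
By the outcome, as a careful person would: the job done as asked, in the order asked, and still so for the second after the job is handed in, with the robot touching nothing.
It also fails if it takes over 64 s, if anything falls off the work surface, if the arm or the gripper's body presses on something with over 40 N, if the wrist force passes 120 N, or if a joint passes its speed limit or range.

## Working session

There is one attempt and no reset: what is moved stays moved. The work goes in short steps, each a Python script; the robot and the scene stay as the last script left them, time stands still between calls to the robot, and variables do not carry over. Pictures are saved under pics/ and viewed, at most 10 in all, crops included, and the job is handed in when it is done.

```bash
mkdir -p pics
cat > h.py <<'E'
import numpy as np, cv2
from scipy.spatial.transform import Rotation as R
from station import arm, eoat, planner, vision, close_job, finder
def ray(p,uv):
    K=np.array(p["intrinsics"]);a=np.array(p["attitude"])
    M=R.from_quat(a).as_matrix() if a.size==4 else a
    d=M@np.linalg.inv(K)@np.array([uv[0],uv[1],1.]);return np.array(p["xyz"]),d/np.linalg.norm(d)
def at_z(p,uv,z):
    o,d=ray(p,uv);return o+d*(z-o[2])/d[2]
def tri(rays):
    A=sum(np.eye(3)-np.outer(d,d) for o,d in rays);b=sum((np.eye(3)-np.outer(d,d))@o for o,d in rays)
    return np.linalg.solve(A,b)
E
python3 - <<'E'
from h import *
np.set_printoptions(precision=3,suppress=True)
s=arm.observe();print(s, arm.grip_depth)
ims=[]
for n in("scene","top"):
    p=vision.capture(n);ims.append(p["frame"]);cv2.imwrite(f"pics/{n}1.png",p["frame"])
    print(n,p["xyz"],p["attitude"],np.array(p["intrinsics"])[0])
    for q in("cap_top","cap","bottle_mouth","bottle","tier_floor","rack","tin","scraper"):
        print(q,[(np.round(r["uv"],1).tolist(),round(r["score"],2)) for r in finder.tip_of(p,q)[:4]])
E
```

```text
{'t': 0.0, 'joint_pos': array([ 1.524,  0.256,  0.107, -0.   , -1.424, -0.285]), 'joint_vel': array([ 0.001, -0.   ,  0.001, -0.   , -0.001,  0.001]), 'effort': array([ -0.001, -38.663,  23.794,   5.365,  -0.006,   0.   ]), 'position': array([0.179, 0.52 , 0.23 ]), 'tcp_rot': array([ 0.986, -0.165, -0.   ,  0.001]), 'force': array([-0.331, -0.137,  0.998]), 'ft_torque': array([-0.045,  0.016, -0.021]), 'grasp_force': 0.0, 'gripper_width': 0.08496694287179854} -0.0187
scene [1.403 0.142 0.728] [ 0.614  0.639 -0.342 -0.312] [483.593   0.    317.032]
cap_top [([372.9, 137.1], 0.86), ([439.0, 241.2], 0.62), ([442.3, 214.3], 0.55)]
cap [([440.8, 249.0], 0.83), ([370.8, 147.9], 0.72)]
bottle_mouth [([375.0, 139.3], 0.72)]
bottle [([372.0, 176.4], 0.74)]
tier_floor [([321.7, 180.5], 0.63), ([259.8, 177.2], 0.17)]
rack [([322.7, 244.1], 0.95)]
tin [([266.3, 208.8], 0.73)]
scraper [([258.3, 176.2], 0.75)]
top [0.356 0.117 1.326] [-0.698  0.711 -0.068  0.06 ] [481.37   0.   321.79]
cap_top [([278.3, 215.7], 0.94), ([224.8, 218.7], 0.75)]
cap [([222.5, 249.8], 0.95), ([279.5, 214.0], 0.89), ([230.2, 218.0], 0.53)]
bottle_mouth [([281.4, 215.0], 0.61), ([367.7, 165.7], 0.42)]
bottle [([282.3, 218.9], 0.87)]
tier_floor [([325.1, 210.1], 0.96)]
rack []
tin [([366.9, 170.0], 0.64)]
scraper [([379.4, 218.6], 0.67)]
```

View pics/scene1.png

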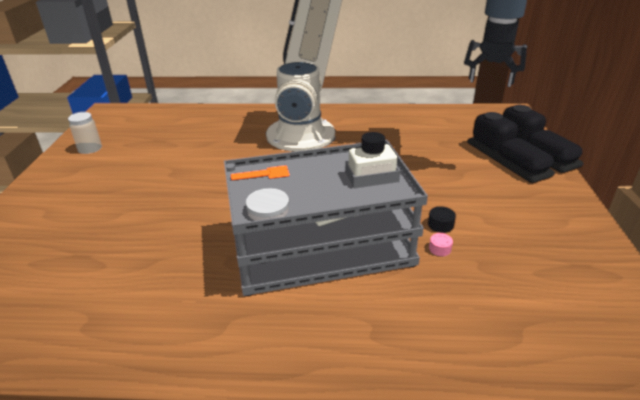

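View pics/top1.png

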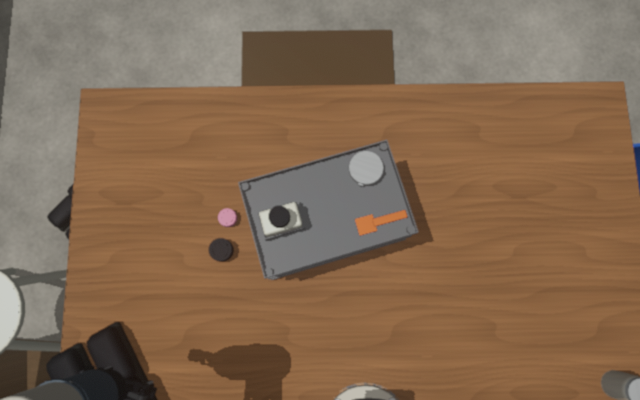

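The scene view shows the capped bottle on the top tier with its cap at (373,140). The larger black look-alike at (441,220) and the pink one at (441,245) are both on the table. In the top view the cap is at (279,215), the scraper at (380,220) and the tin at (367,168).

```bash
cat > go1.py <<'E'
from h import *
np.set_printoptions(precision=4,suppress=True)
P={n:vision.capture(n) for n in("scene","top")}
ct=tri([ray(P["scene"],[372.9,137.1]),ray(P["top"],[278.3,215.7])])
fl=at_z(P["top"],[325.1,210.1],.17); fl2=at_z(P["scene"],[321.7,180.5],.17)
c=[at_z(P["top"],u,.19)[:2] for u in([245,186],[386,146],[270,272],[412,232])]
yv=(c[0]-c[1])+(c[2]-c[3]); yaw=np.arctan2(-yv[0],yv[1])
print("cap_top",ct,"z-plane",at_z(P["top"],[278.3,215.7],.265),"floor",fl,fl2,"corners centre",np.mean(c,0),"yaw",yaw)
cen=np.mean(c,0); print("bottle by rack",cen+.115*np.array([-np.sin(yaw),np.cos(yaw)]))
s=arm.observe()
cp=at_z(P["top"],[278.3,215.7],.265)
for k in np.arange(-180,181,30):
    # tool y axis direction yaw: start orientation with extra world-z turn
    o=(R.from_euler('z',yaw+np.radians(k))*R.from_euler('x',np.pi)).as_quat()
    q=planner.solve_ik([cp[0],cp[1],.33],o); print(k, None if q is None else np.array(q))
E
python3 go1.py
```

```text
cap_top [0.5204 0.2011 0.2628] z-plane [0.5201 0.2005 0.265 ] floor [0.5465 0.0942 0.17  ] [0.5417 0.0964 0.17  ] corners centre [0.5479 0.0859] yaw 0.26104789127472
bottle by rack [0.5182 0.197 ]
-180 [ 0.6487  0.2661  0.3699 -0.     -1.6746 -1.9584]
-150 [ 0.6487  0.2661  0.3699  0.     -1.6746 -1.4348]
-120 [ 0.6487  0.2661  0.3699  0.     -1.6746 -0.9112]
-90 [ 0.6487  0.2661  0.3699  0.     -1.6746 -0.3876]
-60 [ 0.6487  0.2661  0.3699  0.     -1.6746  0.136 ]
-30 [ 0.6487  0.2661  0.3699  0.     -1.6746  0.6596]
0 [ 0.6487  0.2661  0.3699  0.     -1.6746  1.1832]
30 [ 0.6487  0.2661  0.3699  0.     -1.6746  1.7068]
60 [ 0.6487  0.2661  0.3699  0.     -1.6746  2.2304]
90 [ 0.6487  0.2661  0.3699  0.     -1.6746  2.754 ]
120 [ 0.6487  0.2661  0.3699  0.     -1.6746 -3.0056]
150 [ 0.6487  0.2661  0.3699 -0.     -1.6746 -2.482 ]
180 [ 0.6487  0.2661  0.3699 -0.     -1.6746 -1.9584]
```

```bash
cat >> h.py <<'E'
np.set_printoptions(precision=4,suppress=True)
YAW=0.261
def ori(k): return (R.from_euler('z',YAW+np.radians(k))*R.from_euler('x',np.pi)).as_quat()
E
python3 - <<'E'
from h import *
arm.reach([.5201,.2005,.34],ori(-90)); s=arm.observe(); print(s["t"],s["position"],s["force"])
p=vision.capture("wrist"); cv2.imwrite("pics/w1.png",p["frame"]); print(p["xyz"],p["attitude"],p["intrinsics"])
for q,z in(("cap_top",.265),("cap",.238),("bottle",.17),("tier_floor",.17)):
    for r in finder.tip_of(p,q)[:2]: print(q,r["uv"],r["score"],at_z(p,r["uv"],z))
E
```

```text
2.75 [0.5197 0.2013 0.3396] [ 0.7824 -0.8115 -0.0655]
[0.5392 0.1264 0.4822] [-0.1287  0.9796  0.1531 -0.0211] [[331.9541   0.     313.5307]
 [  0.     331.9541 198.9115]
 [  0.       0.       1.    ]]
cap_top [314.9, 272.7] 0.6 [0.505  0.2487 0.265 ]
cap_top [263.7, 247.1] 0.59 [0.546  0.2381 0.265 ]
cap [313.0, 196.2] 0.94 [0.5194 0.1999 0.238 ]
cap [316.1, 260.5] 0.66 [0.5027 0.2527 0.238 ]
bottle [310.2, 177.6] 0.89 [0.5214 0.2029 0.17  ]
tier_floor [308.9, 49.8] 0.88 [0.5515 0.0934 0.17  ]
tier_floor [310.9, 206.5] 0.49 [0.5132 0.2313 0.17  ]
```

View pics/w1.png

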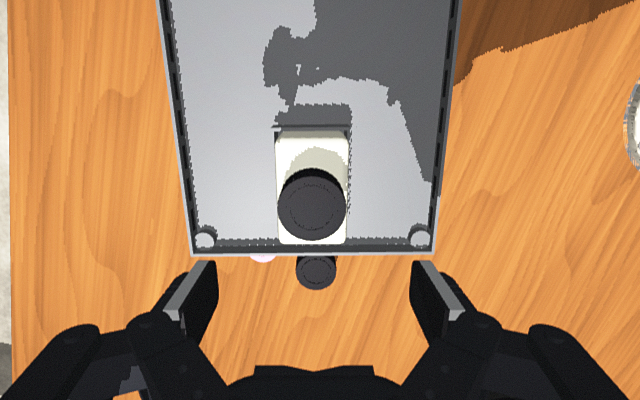

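The wrist view shows the cap's top face centred at about (312,205), with the bottle square to the gripper. The pink and black look-alikes are behind the rack at (262,258) and (316,270). Next I'll fit the top face from its edges at left, right and bottom.

```bash
cat >> h.py <<'E'
from scipy.optimize import least_squares
def capfit(p,z,g,show=False):
    """fit 48 mm circle at height z to the lower/side outline of the dark cap near pixel guess; return xy"""
    f=cv2.cvtColor(p["frame"],cv2.COLOR_BGR2GRAY); m=(f<80).astype(np.uint8)
    n,l,st,_=cv2.connectedComponentsWithStats(m); k=l[int(g[1]),int(g[0])]
    c=max(cv2.findContours((l==k).astype(np.uint8),0,1)[0],key=len)[:,0,:].astype(float)
    print("bbox",st[k])
    c=c[c[:,1]>g[1]]
    w=np.array([at_z(p,u,z)[:2] for u in c])
    r=least_squares(lambda v:np.hypot(*(w-v[:2]).T)-v[2],[*w.mean(0),.024],loss="soft_l1",f_scale=.0005)
    return r.x,np.abs(r.fun).mean()
E
python3 - <<'E'
from h import *
p=vision.capture("wrist")
print(capfit(p,.265,(312,207)))
p=vision.capture("top"); print(capfit(p,.265,(278,215)))
E
```

```text
bbox [ 278  168   69   72 3813]
(array([0.5203, 0.2007, 0.0231]), np.float64(0.00018117130806629905))
bbox [  248   143   225   257 15891]
(array([0.3065, 0.0658, 0.2066]), np.float64(0.05054150827727451))
```

Run:
```python
from h import *
def st(m):
    s=arm.observe();print(m,round(s["t"],2),s["position"],s["force"],s["ft_torque"],round(s["gripper_width"],4),round(s["grasp_force"],1))
x,y=.5203,.2007
arm.move_l([x,y,.29],.12); st("above")
s=arm.observe()["position"]; dx,dy=x-s[0],y-s[1]; print(dx,dy)
arm.move_l([x,y,.237],.08); st("down")
eoat.gripper_to(.055,20); st("pre")
eoat.gripper_to(.040,20); st("grip20")
eoat.gripper_to(.040,70); st("grip70")
p=vision.capture("wrist"); cv2.imwrite("pics/w2.png",p["frame"])
```

```text
above 3.67 [0.5206 0.2006 0.2907] [ 0.2543 -0.2577  0.9115] [ 0.0608 -0.0377 -0.0212] 0.0853 0.0
-0.00028112416178138755 9.941946950803304e-05
down 4.47 [0.5207 0.2008 0.2377] [-0.1558 -0.4385  0.5411] [-0.013  -0.0011 -0.0177] 0.0857 0.0
pre 4.88 [0.5203 0.2007 0.2371] [ 0.025  -0.0807 -0.1798] [-0.0118  0.0271  0.0501] 0.0551 0.0
grip20 5.1 [0.5208 0.2008 0.2373] [ 2.1068 -0.0496 -0.1475] [ 0.1152 -0.5914 -0.0342] 0.0476 25.7
grip70 5.32 [0.5207 0.2008 0.2373] [1.9392 0.1791 1.0052] [ 0.1431 -0.8838 -0.0245] 0.0471 72.4
```

View pics/w2.png

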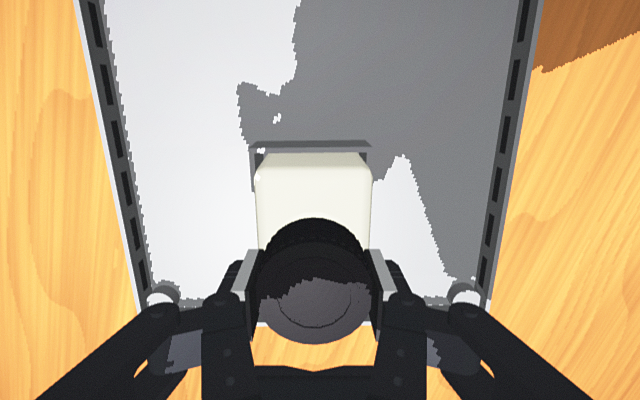

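The cap is gripped squarely between the pads at (313,285), clear of the bottle body, and the side force is only about 2 N. Next I'll push down under force control.

```bash
cat >> h.py <<'E'
def force(n=4):
    f=[]
    for _ in range(n): arm.sleep(.02); f.append(arm.observe()["force"])
    return np.mean(f,0)
E
python3 - <<'E'
from h import *
x,y,z=.5203,.2007,.237
f0=force(); print("f0",f0)
for i in range(45):
    f=force(3)
    if i%2==0 or f[2]>10: s=arm.observe(); print(round(s["t"],2),round(z,4),round(s["position"][2],4),f)
    if f[2]>18.5 or abs(f[:2]).max()>8 or s["t"]>22: break
    z-=.0005 if f[2]<12 else .0002
    arm.move_l([x,y,z],.02)
open("z.txt","w").write(str(z))
E
```

```text
f0 [2.2621 0.466  0.6279]
5.48 0.237 0.2372 [2.7832 0.537  1.2433]
6.08 0.236 0.2362 [3.241  0.4488 1.7284]
6.68 0.235 0.2357 [2.957  1.1814 5.1794]
7.28 0.234 0.2352 [2.698  1.0415 7.353 ]
7.88 0.233 0.2346 [2.0158 1.074  8.5688]
8.48 0.232 0.2339 [2.1559 1.2241 9.7144]
8.78 0.2315 0.2336 [ 2.4395  1.1962 10.1709]
9.08 0.231 0.2333 [ 2.3312  1.6162 11.3361]
9.38 0.2305 0.233 [ 1.7546  0.9214 12.2948]
9.68 0.2303 0.2329 [ 1.5977  1.1743 12.5116]
9.98 0.2301 0.2327 [ 1.4133  0.9919 12.7828]
10.28 0.2299 0.2326 [ 1.0115  1.119  13.1048]
10.58 0.2297 0.2325 [ 1.2732  0.9775 13.3529]
10.88 0.2295 0.2323 [ 1.2824  1.4139 13.7182]
11.18 0.2293 0.2322 [ 0.9489  1.2673 13.8353]
11.48 0.2291 0.2321 [ 0.9692  1.246  14.103 ]
11.78 0.2289 0.232 [ 0.2792  1.3087 14.0953]
12.08 0.2287 0.2318 [ 0.276   1.0628 14.491 ]
12.38 0.2285 0.2317 [ 0.6481  1.2825 14.4936]
12.68 0.2283 0.2316 [ 0.1201  1.6926 15.2806]
12.98 0.2281 0.2316 [-0.8938  0.7904 16.8757]
13.28 0.2279 0.2316 [-0.7749  1.3879 16.436 ]
13.58 0.2277 0.2316 [-0.8165  1.2934 17.6533]
13.88 0.2275 0.2316 [-1.3333  1.2359 18.7624]
```

Force rose smoothly to 18.8 N, and the tip stopped moving at z = 0.2316, so the cap is bottomed. I'll turn it while holding 18–22 N.

Run:
```python
from h import *
x,y=.5203,.2007; z=float(open("z.txt").read())
k=-90
while k<2:
    k+=5 if k<-30 else 8
    arm.reach([x,y,z],ori(k)); s=arm.observe(); f=force(2); s=arm.observe()
    print(k,round(s["t"],2),round(z,4),s["position"],f,round(s["ft_torque"][2],2),round(np.degrees(s["joint_pos"][5]),1))
    if f[2]>25 or abs(f[:2]).max()>10: print("stop"); break
    if f[2]<18: z-=.0003
    if f[2]>21.5: z+=.0004
open("z.txt","w").write(f"{z} {k}")
```

```text
-85 14.17 0.2275 [0.5215 0.2009 0.2316] [-1.3883  1.3374 18.6003] 0.0 -17.2
-80 14.45 0.2275 [0.5215 0.2008 0.2316] [-0.8496  0.9793 18.2812] 0.03 -12.2
-75 14.73 0.2275 [0.5215 0.2008 0.2316] [-1.0807  0.2684 18.4834] 0.04 -7.2
-70 15.02 0.2275 [0.5216 0.2007 0.2316] [-0.2258  0.1937 18.4709] 0.04 -2.2
-65 15.3 0.2275 [0.5216 0.2007 0.2316] [-0.3844  0.7011 18.0524] 0.02 2.8
-60 15.58 0.2275 [0.5216 0.2007 0.2316] [ 0.0435  0.2732 18.1959] 0.07 7.8
-55 15.87 0.2275 [0.5216 0.2007 0.2316] [ 0.1462  0.5111 18.1263] 0.11 12.8
-50 16.15 0.2275 [0.5216 0.2007 0.2316] [-0.53    0.0907 17.5797] 0.07 17.8
-45 16.43 0.2272 [0.5217 0.2006 0.2316] [-0.0649  0.4096 18.8492] 0.08 22.8
-40 16.72 0.2272 [0.5217 0.2006 0.2316] [-0.9086 -0.1161 19.6439] 0.04 27.8
-35 17.0 0.2272 [0.5218 0.2006 0.2316] [ 0.5641 -0.0849 19.0676] 0.1 32.8
-30 17.28 0.2272 [0.5218 0.2006 0.2316] [-0.7386 -0.2813 19.2591] 0.15 37.8
-22 17.57 0.2272 [0.5218 0.2006 0.2316] [-0.3731  0.1304 18.7351] 0.06 45.8
-14 17.87 0.2272 [0.5218 0.2006 0.2316] [-0.5199 -0.4875 18.1865] 0.13 53.8
-6 18.16 0.2272 [0.5218 0.2005 0.2316] [-0.0844  0.2323 19.3493] 0.08 61.8
2 18.45 0.2272 [0.5218 0.2006 0.2316] [-0.3287 -0.0651 19.0452] 0.08 69.8
```

Run:
```python
from h import *
x,y=.5203,.2007
for z in(.231,.236,.242,.250,.262,.285):
    arm.move_l([x,y,z],.05); f=force(2); s=arm.observe()
    print(round(s["t"],2),s["position"],f,round(s["gripper_width"],4))
    if f[2]<-6: print("caught"); break
p=vision.capture("scene"); cv2.imwrite("pics/s2.png",cv2.resize(p["frame"][90:230,280:480],None,fx=4,fy=4,interpolation=2))
for q in("bottle","bottle_mouth","cap","cap_top"): print(q,[(r["uv"],r["score"]) for r in finder.tip_of(p,q)[:3]])
```

```text
18.73 [0.5215 0.2005 0.2335] [ 3.3955  0.0089 10.8092] 0.0464
19.02 [0.52   0.2004 0.2359] [ 0.9071 -0.1652  5.715 ] 0.0465
19.32 [0.5195 0.2006 0.241 ] [ 0.5269  0.1923 -0.4098] 0.0467
19.66 [0.5203 0.2008 0.2502] [-0.2276  0.0509 -0.8438] 0.0462
20.08 [0.5204 0.2008 0.2622] [ 0.2931 -0.143  -0.475 ] 0.0461
20.73 [0.5202 0.2007 0.2848] [-0.1112  0.0983 -0.5682] 0.0466
bottle [([374.4, 178.2], 0.89)]
bottle_mouth [([373.1, 140.7], 0.84), ([340.2, 215.8], 0.55)]
cap [([375.8, 126.6], 0.87), ([440.7, 227.1], 0.67), ([441.0, 248.7], 0.67)]
cap_top [([376.6, 112.6], 0.88), ([441.2, 242.0], 0.61), ([443.7, 215.0], 0.6)]
```

View pics/s2.png

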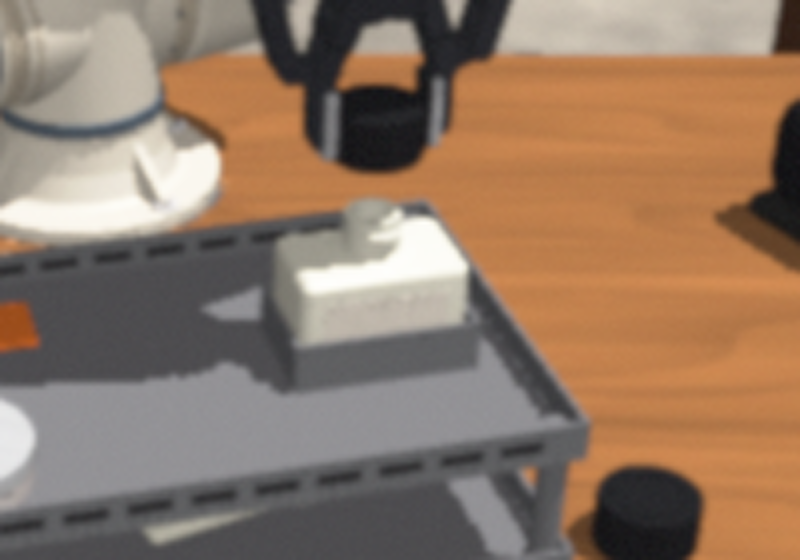

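The crop shows the cap held in the gripper at (375,125), with its rim level with the fingertips. The bottle is upright in its bay with its mouth open. Now I'll place the cap.

Run:
```python
from h import *
x,y=np.array([.5203,.2007])-.110*np.array([-np.sin(YAW),np.cos(YAW)]); print(x,y)
arm.move_l([x,y,.285],.12); arm.reach([x,y,.285],ori(-88))
arm.move_l([x,y,.18],.1); f0=force(4); print("f0",f0); z=.18
for i in range(35):
    z-=.0006; arm.move_l([x,y,z],.02); f=force(2)
    if f[2]-f0[2]>2.5: break
s=arm.observe(); print(round(s["t"],2),z,s["position"],f,s["gripper_width"])
p=vision.capture("scene"); cv2.imwrite("pics/s3.png",cv2.resize(p["frame"][90:230,240:440],None,fx=4,fy=4,interpolation=2))
```

```text
0.5486851494485855 0.0944254344126429
f0 [-0.0017 -0.2472 -0.3024]
29.81 0.16920000000000018 [0.5488 0.0944 0.17  ] [-2.4675  0.7218  5.2872] 0.04640607390499377
```

View pics/s3.png

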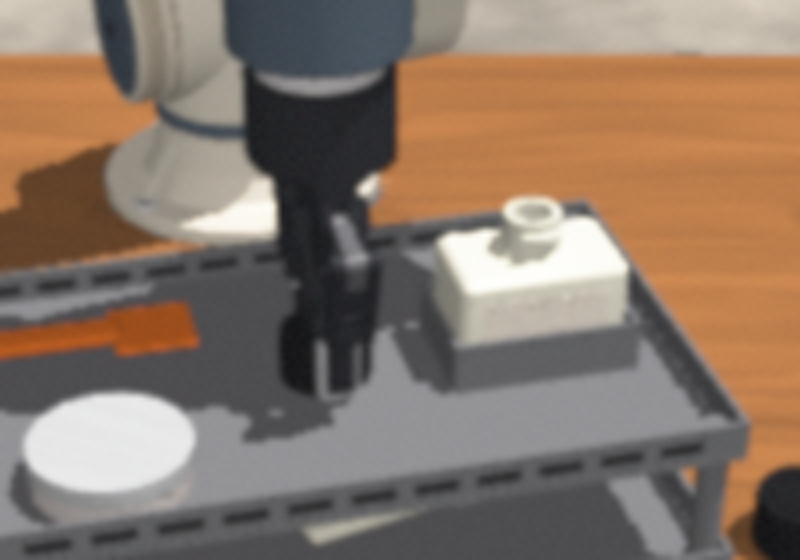

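The cap is down on the open floor at about (330,370) in the crop, clear of the scraper, tin and bottle. I'll release it, retreat and check.

Run:
```python
from h import *
x,y=.5487,.0944
arm.move_l([x,y,.1702],.02); print(force(3))
eoat.gripper_to(.060,20); eoat.gripper_to(.075); print(force(3))
arm.move_l([x,y,.24],.08); arm.move_l([x,y,.34],.15); arm.move_l([.40,.19,.40],.2); arm.sleep(.5); s=arm.observe(); print(round(s["t"],2),s["position"],s["force"])
p=vision.capture("scene"); cv2.imwrite("pics/s4.png",cv2.resize(p["frame"][90:230,240:440],None,fx=4,fy=4,interpolation=2))
print([(r["uv"],r["score"],at_z(p,r["uv"],.197)) for r in finder.tip_of(p,"cap_top")[:3]])
```

```text
[-0.5114  0.639   1.7189]
[-0.2125 -0.2228 -0.3576]
34.22 [0.4001 0.1899 0.3999] [-0.3567  0.3375  0.4058]
[([319.6, 173.5], 0.73, array([0.5569, 0.0932, 0.197 ])), ([442.9, 216.1], 0.72, array([0.6974, 0.3223, 0.197 ]))]
```

View pics/s4.png

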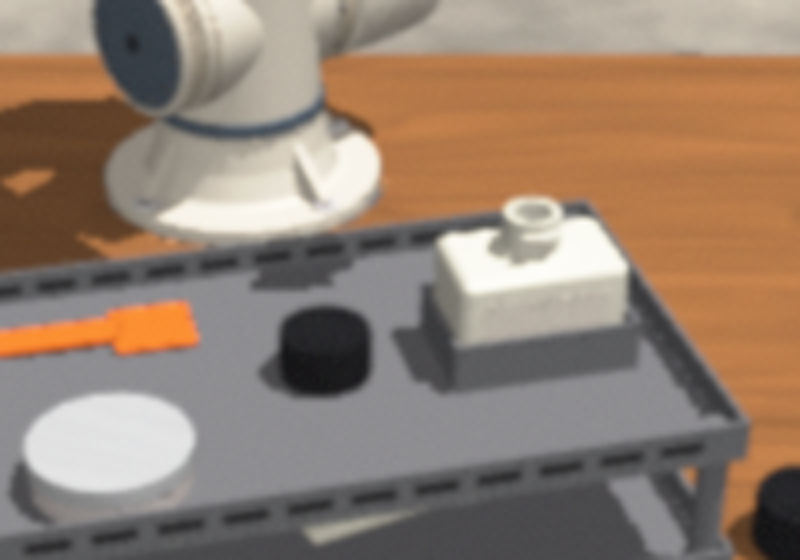

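The cap stands top up on the open floor at (325,350) in the crop. The open bottle is upright in its bay and the other things haven't moved.

```bash
python3 -c "
from h import *
print(close_job())"
```

```text
the job is handed in; nothing more can be done
None
```

The job is handed in: the bottle is open and upright in its bay, and the cap is set down top up on the open floor of the top tier; measured push peaked at about 20 N and it took about 34 s.

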